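# Seat a meter in the test nest and hold the contact knob in the green

### The job

Put the meter with the orange sticker upright into the blue nest of the test station, its terminals facing the brass probes, so that it sits fully down, and let go of it. Then push the black palm knob straight down until its pointer is in the green zone of the scale, never as far as the red, so that the probes press on the meter's terminals; keep it there and finish while still holding the knob down in the green. Leave the two meters with green stickers and the screwdriver where they are.

Things in the scene. Friction and masses are not known exactly. Their poses are not given: they have to be found in the camera images.
- meter_centre (a point): Centre of the meter to test, 31 mm above its underside. White upright case, 90 long (its x), 36 wide (its y), 62 mm high (z up), about 0.2 kg. The top 22 mm is only 66 mm long, from 43 mm behind the centre to 23 mm ahead; the terminal end (+x) is a lower step 40 mm high. Orange sticker on top near the -x end.
- meter_terminals (a point): Middle of the meter's row of four terminal holes, in its end face: 45 mm ahead of its centre along its x, 10.5 mm above its underside.
- nest (a point): Centre of the blue nest's floor, 20 mm above the table, on the test station (fixed, but placed and turned anew each time). Axes: x to the brass probes, y to the knob, z up. Inside 95 (x) by 41 mm (y); walls 12 mm high, flared lead-ins up to 18 mm. A seated meter has its x along this x, its centre 31 mm above the floor.
- pin_tips (a point): Tips of four sprung brass pins in line with the nest, 11 mm above its floor. They move to the nest's -x by 0.6 mm per mm of knob travel and touch a seated meter at 5 to 14 mm of knob travel, first sliding it up to 5 mm back to the near wall. Their dark housing starts 72 mm ahead of the nest centre and is 40 mm high over the nest floor.
- knob_top (a point): Centre of the flat top of the black palm knob (50 mm diameter), 113 mm above the table at rest; moves straight down with the knob. It lies 10 mm (x) and 165 mm (y) from the nest centre in the nest's axes.
- scale_green (a point): Middle of the green zone of the upright scale plate, 46 mm beyond the knob's axis in the nest's y, 76 mm above the table. The knob's orange pointer runs along it, 101 mm above the table at rest. Zones by travel: white to 20 mm, green 20 to 30 mm, white 30 to 35 mm, red below. The plate's top is 109 mm above the table, lower than the knob at rest.
- knob (a joint): Travel of the palm knob in m: 0 at rest (up), grows as it is pressed, stop at 0.040. A spring returns it: about 4 N to start, 0.25 N more per mm, and 2 to 3 N more in the green once the probes press on a meter (some 10 to 15 N in the green).
- tested_a_centre (a point): Centre of a tested meter, same shape as the meter to test but with a green sticker on top. Leave it alone.
- tested_b_centre (a point): Centre of the other tested meter with a green sticker. Leave it alone.
- driver: Screwdriver, 170 mm long, lying flat on the table beyond the meters. Leave it alone.

How it is judged:
By the outcome, as a careful person would: the job done as asked, in the order asked, and still so for the second after the job is handed in, while the arm keeps its last pose, push and grip.
It also fails if it takes over 48 s, if anything falls off the work surface, if the arm or the gripper's body presses on something with over 40 N, if the wrist force passes 120 N, or if a joint passes its speed limit or range.

### The arm

A 6-joint arm with a two-finger parallel gripper is mounted at the origin on the work surface. World frame = base frame: x ahead of the robot, y to its left, z up, the work surface at z = 0. Lengths are in mm, angles in rad, forces in N, time in s.
With the tool pointing down it reaches from about 325 to 850 mm from the base axis. Payload 4.4 kg.
Tool frame: the origin (TCP) lies on the centre line of the jaws, within the pads' length; the fingertips stand arm.tcp_to_tips ahead of it and the grasp point (between the pads) lies 6 mm ahead of it (arm.tcp_to_tips is the distance from the TCP to the fingertips, in mm); x points along the fingers, y is the direction in which the jaws open and shut, and the axes are right-handed (so a half turn about x gives the same grasp; the last joint's range is limited). The gripper opens to 94 mm and grips with 3 to 60 N. Pads are 16 mm wide; open, the fingers measure 119 mm over their backs; the gripper's body (75 mm by 177 mm) begins 78 mm behind the grasp point.
Start: joints at [0.992, 0.207, 1.542, -0, 1.393, -0.15], TCP at [239.083, 522.94, 230.447] pointing down, gripper open.
Joint ranges: [-2.73, 2.73], [-0.86, 2.22], [0.23, 2.46], [-1.11, 4.25], [0.08, 2.63], [-2.82, 2.82]. Speed limits (rad/s): [2.79, 2.79, 3.14, 3.14, 3.14, 3.14].

### API

Orientations are given as a 3x3 rotation matrix whose columns are the frame's x, y, z axes.
In Python, from bench import arm gives the robot as it stands. Calls block until the motion is done:
- arm.move_ptp(position, orientation): joint-space move of the TCP to a pose.
- arm.move_linear(position, speed=150, ori=None): straight line of the TCP; ori=None keeps the orientation; speed is the mean speed in mm/s.
- arm.set_joints(angles): joint-space move.
- arm.gripper_to(opening, f_grip=None): finger opening in mm; f_grip is the grip in N (None keeps the last); returns when the fingers have stopped.
- arm.hold(seconds).
- arm.solve_ik(position, orientation): joint angles nearest the present ones, or None.
- arm.get_state(): the state.
- arm.read_camera(name): name is "side" or "top"; returns (picture, depth): 384x512x3 uint8, blue, green, red; 384x512 float32, mm along the optical axis (not along the pixel's ray), 0 where there is no reading.
- arm.camera_params(name): a dict with "mtx" (3x3 intrinsics, pixels), "R" (3x3) and "t" (3): a world point X has camera coordinates R X + t. Camera axes: x right, y down, z forward; pixel columns grow to the right and rows downward; lengths in mm; the calibration is good to about 2 mm. A picture is of the moment at which its call begins. camera_params takes no time and is no camera call.
A pose or a line that the arm cannot do raises arm.Unreachable and nothing moves.
- arm.hand_in(): hands the job in, once; it reports no verdict.
Trained networks look in the newest picture that a camera, given by its name, has taken for a name from the list of things; names that differ only in an ending like _2 or _b are one class to them, and where a whole thing is asked for, a point or a joint stands for the part that bears it (a point fixed in the world has none). Each returns a list of dicts, best first, with "confidence" (0 to 1); they miss things now and then, are a little off and sometimes report something else, mostly with a low value. They report only what shows in the picture. A call takes as long as a camera call.
- arm.find_in(camera, query): "xyz" ([x, y, z] in mm, in world coordinates, good to about 4 mm: the middle of the surface that is visible of it).
- arm.cut_out(camera, query): "pixels" (384x512 bool, what is visible of it).
The state is a dict: "time_s": time; "joint_positions": joint angles; "qvel": joint speeds; "joint_efforts": joint torques, N m; "tcp_pos": TCP position; "orientation": TCP orientation; "force": force on the tool from outside, world axes, zero at the start; "moment": the same for the moment, N m; "width": finger opening in mm.
Only numpy, scipy, OpenCV 4.12 (cv2) and the standard library are available. Lean on these libraries where they do the work, as an engineer would, in place of code of your own. Each camera call takes 0.05 s, during which the arm holds its last target.

## Working session

There is one attempt and no reset: what is moved stays moved. The work goes in short steps, each a Python script; the robot and the scene stay as the last script left them, time stands still between calls to the robot, and variables do not carry over. Pictures are saved under pics/ and viewed, and the job is handed in when it is done.

```bash
ls; mkdir -p pics
python3 - <<'E'
from bench import arm
import cv2,numpy as np
print(arm.tcp_to_tips)
for n in("side","top"):
    im,d=arm.read_camera(n); cv2.imwrite(f"pics/{n}0.png",im); np.save(f"pics/{n}0.npy",d)
    p=arm.camera_params(n); print(n,p["mtx"].tolist(),(-p["R"].T@p["t"]).round(0), p["R"].round(2).tolist())
    for q in["meter_centre","tested_a_centre","nest","pin_tips","knob_top","scale_green","driver"]:
        print(q,[(np.round(r["xyz"],1).tolist(),round(r["confidence"],2)) for r in arm.find_in(n,q)])
print(arm.get_state()["time_s"])
E
```

```text
pics
25.0
side [[414.2787383073128, 0.0, 256.91256759300103], [0.0, 414.2787383073128, 186.94957200056803], [0.0, 0.0, 1.0]] [  90. -598.  937.] [[0.75, -0.66, -0.0], [-0.48, -0.55, -0.68], [0.45, 0.51, -0.73]]
meter_centre [([470.2, -261.8, 51.2], 0.72)]
tested_a_centre [([469.7, -169.4, 47.7], 0.58)]
nest [([522.1, 71.8, 22.0], 0.84), ([471.3, -169.2, 52.8], 0.37)]
pin_tips []
knob_top [([523.1, 167.1, 113.9], 0.5)]
scale_green [([520.7, 72.1, 17.8], 0.67)]
driver [([740.5, -236.3, 22.8], 0.69)]
top [[353.09801238499267, 0.0, 250.5938775902201], [0.0, 353.09801238499267, 193.54658719244685], [0.0, 0.0, 1.0]] [513. -22. 978.] [[0.02, -1.0, 0.01], [-0.99, -0.02, -0.1], [0.11, -0.01, -0.99]]
meter_centre [([479.5, -252.2, 64.6], 0.7)]
tested_a_centre [([484.9, -150.5, 61.8], 0.8), ([521.8, 173.3, 110.4], 0.63)]
nest [([532.6, 90.8, 19.1], 0.75), ([522.0, 173.3, 111.3], 0.43)]
pin_tips [([550.5, 1.0, 29.3], 0.59)]
knob_top [([522.2, 172.8, 112.1], 0.78)]
scale_green [([533.1, 90.2, 18.4], 0.85), ([549.7, 1.5, 30.4], 0.57)]
driver [([743.1, -227.5, 20.7], 0.83)]
0.8
```

View pics/side0.png

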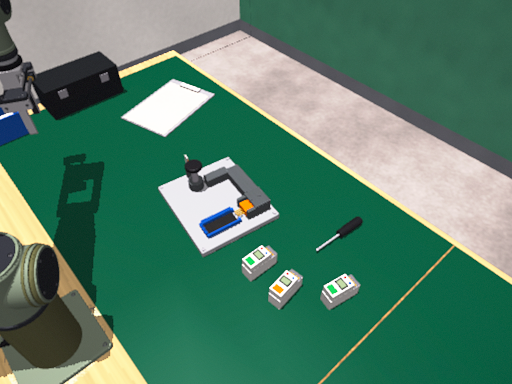

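View pics/top0.png

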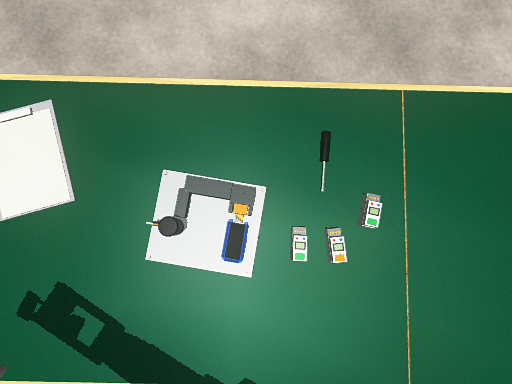

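```bash
cat > h.py <<'E'
from bench import arm
import cv2,numpy as np
def cloud(n,d):
    p=arm.camera_params(n);K=p["mtx"];v,u=np.mgrid[0:384,0:512]
    c=np.stack([(u-K[0,2])/K[0,0]*d,(v-K[1,2])/K[1,1]*d,d],-1)
    return (c-p["t"])@p["R"]
E
python3 - <<'E'
from h import *
for n,box in(("side",(150,150,370,310)),("top",(140,160,390,285))):
    im=cv2.imread(f"pics/{n}0.png");x0,y0,x1,y1=box
    cv2.imwrite(f"pics/{n}0z.png",cv2.resize(im[y0:y1,x0:x1],None,fx=3.2,fy=3.2,interpolation=cv2.INTER_CUBIC))
    d=np.load(f"pics/{n}0.npy");P=cloud(n,d)
    hsv=cv2.cvtColor(im,cv2.COLOR_BGR2HSV)
    m={"blue":(hsv[...,0]>105)&(hsv[...,0]<130)&(hsv[...,1]>150)&(hsv[...,2]>60),
       "orange":(hsv[...,0]>8)&(hsv[...,0]<22)&(hsv[...,1]>170)&(hsv[...,2]>150)}
    for k,mm in m.items():
        N,L,S,C=cv2.connectedComponentsWithStats(mm.astype(np.uint8))
        for i in range(1,N):
            if S[i,4]>8 and S[i,1]>100: 
                q=P[L==i]; print(n,k,C[i].round(1),S[i,4],np.median(q,0).round(1),q.min(0).round(),q.max(0).round())
                if k=="blue":
                    print(cv2.minAreaRect(q[q[:,2]>28][:,:2].astype(np.float32)))
    # meters: cloud z>45
    mm=(P[...,2]>52)&(P[...,2]<75)&(P[...,1]<-60)&(P[...,0]<640)&(d>0)
    N,L,S,C=cv2.connectedComponentsWithStats(mm.astype(np.uint8))
    for i in range(1,N):
        if S[i,4]>30:
            q=P[L==i];t=q[q[:,2]>57]; print("meter",C[i].round(0),S[i,4],np.percentile(q[:,2],[10,50,90]).round(1),cv2.minAreaRect(t[:,:2].astype(np.float32)))
    mm=(P[...,2]>106)&(P[...,2]<120)&(abs(P[...,1]-172)<60)&(P[...,0]>400)&(P[...,0]<640)&(d>0)
    q=P[mm]; print("knob",len(q),np.median(q,0),cv2.minAreaRect(q[:,:2].astype(np.float32)))
    tb=(P[...,0]>350)&(P[...,0]<450)&(P[...,1]>-300)&(P[...,1]<-100)&(d>0)
    print("table",np.median(P[tb][:,2]))
E
```

```text
side blue [  1.  111.5] 22 [205.  922.6  38.1] [195. 914.  26.] [210. 931.  57.]
((204.51597595214844, 922.0371704101562), (12.19641399383545, 14.58415412902832), 68.36884307861328)
side blue [ 11.4 128.1] 596 [198.9 797.8  40.1] [  90. -598.   -4.] [239. 808. 937.]
((122.61654663085938, 108.140380859375), (1410.3909912109375, 84.3364028930664), 83.90867614746094)
side blue [218.2 222. ] 366 [481.6  23.8  30.4] [  90. -598.   18.] [542.  44. 937.]
((280.83074951171875, -258.14764404296875), (771.0704345703125, 111.00113677978516), 52.42449188232422)
side orange [245.  205.5] 117 [ 5.691e+02 -4.000e-01  4.500e+01] [551. -22.  22.] [588.  18.  52.]
side orange [277.8 288.5] 45 [ 451.  -260.1   62.4] [ 444. -271.   59.] [ 458. -250.   65.]
meter [256. 257.] 374 [57.9 61.9 64.2] ((472.74322509765625, -156.688232421875), (37.80593490600586, 66.93632507324219), 88.95498657226562)
meter [283. 283.] 416 [58.7 61.9 64.1] ((470.9760437011719, -255.84005737304688), (66.74463653564453, 37.567413330078125), 7.015292167663574)
meter [338. 286.] 429 [58.6 62.  64.2] ((565.1790771484375, -346.791259
[... 497 characters left out ...]
 15.  50.]
top orange [339.6 257.5] 49 [ 448.9 -262.7   62.1] [ 443. -274.   59.] [ 457. -252.   66.]
meter [372. 214.] 377 [59.3 62.5 64.6] ((564.9365844726562, -349.08062744140625), (36.91163635253906, 66.13851928710938), 80.29403686523438)
meter [299. 248.] 365 [60.2 62.2 64.5] ((472.18585205078125, -158.27044677734375), (35.851192474365234, 66.0364761352539), 89.78530883789062)
meter [338. 249.] 382 [59.7 62.1 64.3] ((471.0716857910156, -258.4248046875), (65.73355102539062, 36.47929000854492), 7.1398725509643555)
knob 342 [520.71742175 171.26082609 112.42283546] ((527.7611694335938, 180.85464477539062), (72.24688720703125, 48.757625579833984), 54.485984802246094)
table 0.6483623872631754
```

```bash
sleep 1
```

```text
(no output)
```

View pics/top0z.png

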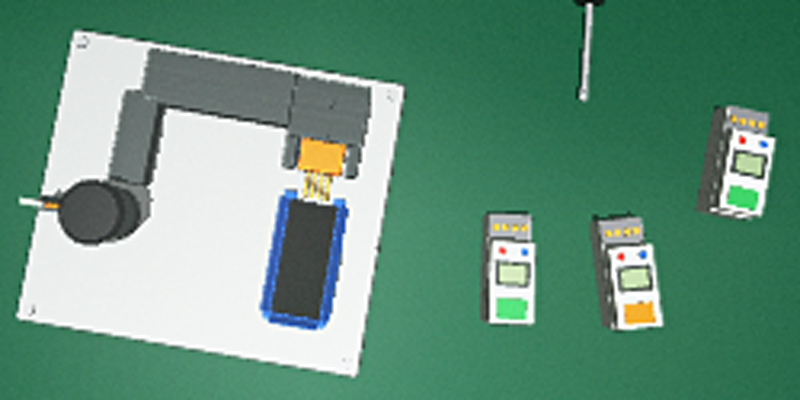

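View pics/side0z.png

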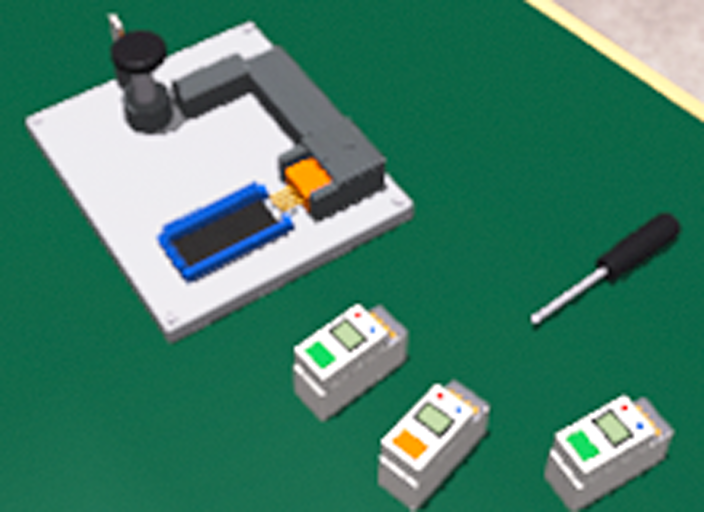

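```bash
cat >> h.py <<'E'
def station(n,im,d,verbose=True):
    P=cloud(n,d); hsv=cv2.cvtColor(im,cv2.COLOR_BGR2HSV); ok=(d>0)
    xy=P[...,:2]; z=P[...,2]
    reg=ok&(P[...,0]>350)&(P[...,0]<700)&(P[...,1]>-110)&(P[...,1]<280)
    white=reg&(hsv[...,1]<50)&(hsv[...,2]>150)&(z>4)&(z<30)
    plate=cv2.minAreaRect(cv2.convexHull(xy[white].astype(np.float32)))
    dark=reg&(hsv[...,2]<110)&(z>107)&(z<119)&(hsv[...,1]<120)
    q=xy[dark];kc,kr=cv2.minEnclosingCircle(q.astype(np.float32))
    blue=reg&(hsv[...,0]>105)&(hsv[...,0]<130)&(hsv[...,1]>130)&(z>15)&(z<45)
    b=P[blue]
    print(n,"plate",plate,"z",np.median(z[white]).round(1)); print(" knob mean",q.mean(0).round(1),"circ",np.round(kc,1),round(kr,1),"z",np.median(z[dark]).round(1))
    print(" blue rect",cv2.minAreaRect(b[:,:2].astype(np.float32)),"zpct",np.percentile(b[:,2],[5,50,95]).round(1))
    fl=reg&(hsv[...,2]<90)&(z>12)&(z<28)&(np.hypot(P[...,0]-485,P[...,1]-9)<70)
    N,L,S,C=cv2.connectedComponentsWithStats(fl.astype(np.uint8)); i=1+np.argmax(S[1:,4]); f=P[L==i]
    print(" floor",len(f),cv2.minAreaRect(f[:,:2].astype(np.float32)),f.mean(0).round(1))
E
python3 - <<'E'
from h import *
for n in("side","top"):
    station(n,cv2.imread(f"pics/{n}0.png"),np.load(f"pics/{n}0.npy"))
E
```

```text
side plate ((534.0196533203125, 90.29705047607422), (292.3707580566406, 250.90792846679688), 81.5845947265625) z 20.2
 knob mean [518.8 169.1] circ [518.4 173.2] 26.2 z 112.7
 blue rect ((485.5264892578125, 11.601680755615234), (57.71315002441406, 109.23995971679688), 82.17781829833984) zpct [20.4 30.4 38.3]
 floor 270 ((489.92437744140625, 15.91533374786377), (33.39322280883789, 89.98208618164062), 80.31477355957031) [488.7  15.9  20.8]
top plate ((533.4761962890625, 88.60739135742188), (288.4761657714844, 248.56765747070312), 81.5922622680664) z 19.8
 knob mean [520.7 170.1] circ [520.5 170.8] 24.7 z 112.6
 blue rect ((485.3950500488281, 9.111499786376953), (56.7266845703125, 108.81343078613281), 81.79138946533203) zpct [30.  34.7 39.3]
 floor 514 ((486.7300720214844, 9.914192199707031), (39.68492889404297, 94.63009643554688), 82.13733673095703) [486.    9.5  20.6]
```

```bash
cat >> h.py <<'E'
def R(yawdeg,s=1):
    a=np.radians(yawdeg); x=np.array([0,0,-1.]); y=s*np.array([-np.sin(a),np.cos(a),0]); return np.column_stack([x,y,np.cross(x,y)])
E
python3 - <<'E'
from h import *
for s in(1,-1):
  for p,y in(((471,-257.1,49),7.1),((476,11,69),-8.3),((520.5,171,113),-8.3)):
    q=arm.solve_ik(p,R(y,s)); print(s,None if q is None else np.round(q,2))
print(arm.get_state()["orientation"].round(2) if hasattr(arm.get_state()["orientation"],"round") else arm.get_state()["orientation"])
E
```

```text
1 [-0.66  0.35  1.78 -0.    1.01 -2.36]
1 [-0.16  0.2   1.92 -0.    1.02 -1.58]
1 [ 0.16  0.28  1.72 -0.    1.15 -1.27]
-1 [-0.66  0.35  1.78 -0.    1.01  0.79]
-1 [-0.16  0.2   1.92 -0.    1.02  1.56]
-1 [ 0.16  0.28  1.72 -0.    1.15  1.88]
[[ 0.    0.42  0.91]
 [ 0.    0.91 -0.42]
 [-1.    0.    0.  ]]
```

Run:
```python
from h import *
o=R(7.1,-1)
arm.gripper_to(62)
arm.move_ptp([471,-257.1,150],o)
arm.move_linear([471,-257.1,49],speed=120)
s=arm.get_state();print(s["time_s"],np.round(s["force"],1),np.round(s["tcp_pos"],1))
arm.gripper_to(20,f_grip=25)
s=arm.get_state();print(s["time_s"],np.round(s["force"],1),s["width"])
arm.move_linear([471,-257.1,140],speed=150)
arm.move_ptp([476.5,10,140],R(-8.3,-1))
s=arm.get_state();print(s["time_s"],np.round(s["force"],1),s["width"],np.round(s["tcp_pos"],1))
for n in("side","top"):
    im,d=arm.read_camera(n); cv2.imwrite(f"pics/{n}1.png",im); np.save(f"pics/{n}1.npy",d)
    x0,y0,x1,y1=(150,120,370,310) if n=="side" else (140,130,390,285)
    cv2.imwrite(f"pics/{n}1z.png",cv2.resize(im[y0:y1,x0:x1],None,fx=3,fy=3,interpolation=cv2.INTER_CUBIC))
```

```text
5.3417 [0.3 0.1 0.6] [ 471.7 -257.6   49.8]
5.8667 [-0.7  0.4  2.5] 35.856386608841255
7.6667 [-0.6 -0.4 -2. ] 35.802371561615544 [476.5   9.4 139.6]
```

```bash
sleep 1
```

```text
(no output)
```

View pics/side1z.png

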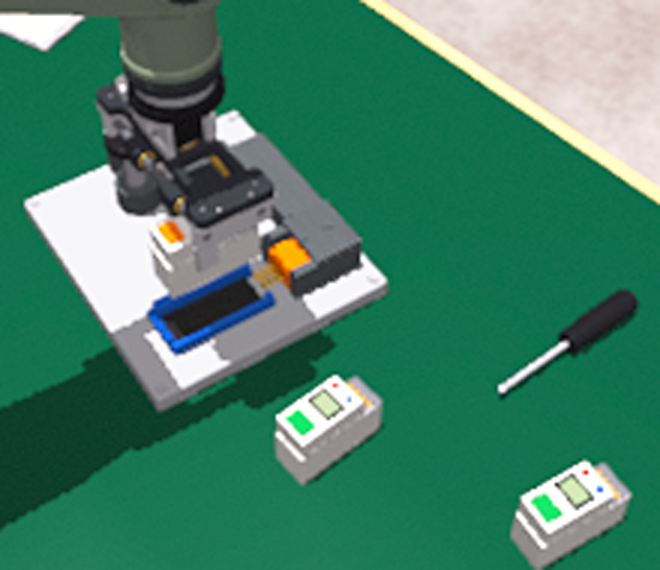

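View pics/top1z.png

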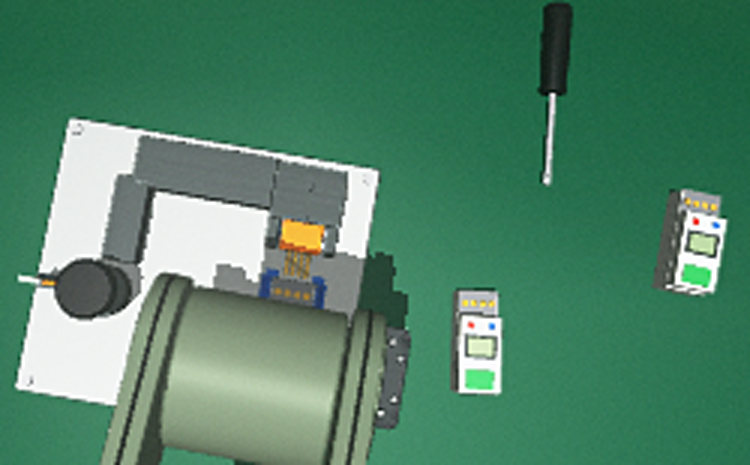

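Run:
```python
from h import *
s=arm.get_state();T=np.array(s["tcp_pos"]);O=np.array(s["orientation"]);print(T.round(1),O.round(3).tolist(),np.degrees(np.arctan2(-O[0,1],O[1,1])))
a=np.radians(-8.3);ex=np.array([np.cos(a),np.sin(a),0]);ey=np.array([-np.sin(a),np.cos(a),0])
for n in("side","top"):
    im=cv2.imread(f"pics/{n}1.png");d=np.load(f"pics/{n}1.npy");P=cloud(n,d);hsv=cv2.cvtColor(im,cv2.COLOR_BGR2HSV)
    Q=P-T; X=Q@ex;Y=Q@ey;Z=P[...,2]
    st=(d>0)&(hsv[...,0]>8)&(hsv[...,0]<22)&(hsv[...,1]>150)&(hsv[...,2]>120)&(abs(X)<60)&(abs(Y)<40)&(Z>140)
    if st.any(): print(n,"sticker",st.sum(),X[st].mean().round(1),Y[st].mean().round(1),Z[st].mean().round(1),X[st].min(),X[st].max(),Y[st].min(),Y[st].max())
    m=(d>0)&(abs(X)<75)&(abs(Y)<35)&(Z>85)&(Z<157)
    if n=="top":
        m&=X>25; m&=(Z>115)
        q=m
        print("top n",q.sum(),"X",np.percentile(X[q],[1,50,99]).round(1),"Y",np.percentile(Y[q],[1,5,50,95,99]).round(1),"Z",np.percentile(Z[q],[5,50,95]).round(1))
        pts=np.column_stack([X[q],Y[q]]).astype(np.float32);print(cv2.minAreaRect(pts))
    else:
        w=m&(Z>148)&(X<-10); print("side top face",w.sum(),X[w].min(),np.percentile(Y[w],[1,50,99]),np.median(Z[w]))
        e=m&(X<-20)&(Z<148)&(hsv[...,2]>100); print("end face", e.sum(),np.percentile(X[e],[5,50,95]),np.percentile(Y[e],[2,50,98]),Z[e].min())
        f=m&(Y<-10)&(Z<146); print("side face Y",f.sum(),np.median(Y[f]),"X",X[f].min(),X[f].max(),"zmin",Z[f].min())
        e2=e&(abs(Y)<10); pts=np.column_stack([X[e2],Y[e2]]); 
        print(np.polyfit(Y[e2],X[e2],1))
        blue=(hsv[...,0]>105)&(hsv[...,0]<130)&(hsv[...,1]>130)&(Z>15)&(Z<45)&(P[...,0]>350)&(P[...,0]<600)
        print("side blue now",cv2.minAreaRect(P[blue][:,:2].astype(np.float32)))
```

```text
[476.8   8.8 139.8] [[-0.0, -0.146, -0.989], [-0.0, -0.989, 0.146], [-1.0, 0.0, 0.0]] 171.60977089195796
side sticker 42 -13.5 -6.2 175.3 -31.620540670827417 16.641051556934023 -38.982055752040154 20.65190204357029
side top face 109 -33.87433528542432 [-17.59577934  -0.50203051  20.22720471] 152.21166336366358
end face 156 [-35.91653706 -33.11623998 -21.62716585] [-17.47841016 -13.44820464  17.11074522] 91.45524039705839
side face Y 364 -15.18983017189593 X -36.14402555456549 54.32809602192407 zmin 88.43034747288308
[-1.59271280e-02 -3.46090924e+01]
side blue now ((486.54583740234375, 10.235580444335938), (55.27521514892578, 111.93804168701172), 80.05250549316406)
top n 115 X [37.  45.7 54.6] Y [-18.3 -16.8  -0.7  15.1  16.9] Z [128.6 131.  133.7]
((45.757240295410156, -0.8264713287353516), (36.06626510620117, 18.057199478149414), 89.27262115478516)
```

Run:
```python
from h import *
def S(): 
    s=arm.get_state();print(round(s["time_s"],2),np.round(s["force"],1),round(s["width"],1),np.round(s["tcp_pos"],2));return s
S()
t=np.array([476.7,11.5,95.]);c=t.copy()
arm.move_linear(c,speed=80,ori=R(-8.3,-1)); arm.hold(.2);s=S()
for _ in range(2):
    c[:2]+=(t-s["tcp_pos"])[:2]; arm.move_linear(c,speed=20); arm.hold(.15);s=S()
print("cmd",c)
im,d=arm.read_camera("side"); cv2.imwrite("pics/side2z.png",cv2.resize(im[160:270,150:300],None,fx=4,fy=4,interpolation=cv2.INTER_CUBIC))
```

```text
7.77 [-0.   0.5 -2.3] 36.3 [476.8    8.84 139.84]
8.68 [ 0.5  0.3 -2.4] 35.6 [477.31  11.42  95.67]
9.08 [-0.4  0.  -2.2] 36.0 [476.08  11.59  95.04]
9.48 [ 0.8 -0.  -2.3] 35.9 [476.71  11.47  94.98]
cmd [476.70996594  11.48815597  95.        ]
```

```bash
sleep 1
```

```text
(no output)
```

View pics/side2z.png

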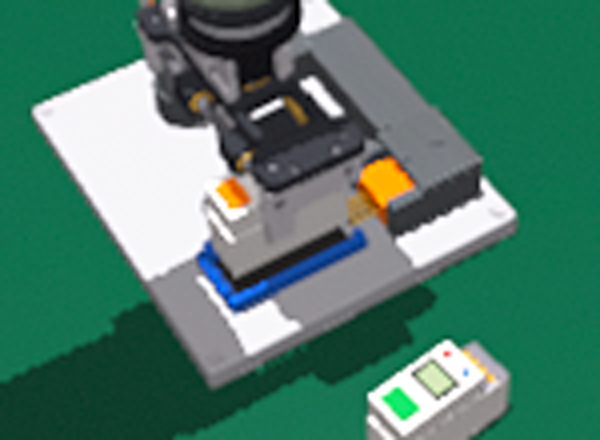

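Run:
```python
from h import *
z=95
for z in (86,80,76,73,71,69.8):
    arm.move_linear([476.7,11.5,z],speed=50); s=arm.get_state(); print(z,round(s["time_s"],2),np.round(s["force"],1),np.round(s["moment"],2),np.round(s["tcp_pos"],1))
    if s["force"][2]>10: break
im,d=arm.read_camera("side"); np.save("pics/side3.npy",d);cv2.imwrite("pics/side3.png",im);cv2.imwrite("pics/side3z.png",cv2.resize(im[160:270,150:300],None,fx=4,fy=4,interpolation=cv2.INTER_CUBIC))
```

```text
86 9.87 [-0.1 -0.3 -2.1] [ 0.03  0.15 -0.07] [476.   11.6  85.3]
80 10.13 [-1.3 -0.2 -2.5] [-0.02  0.17 -0.01] [476.3  11.6  79.5]
76 10.38 [-0.1  0.4 -2.2] [-0.01  0.15 -0.06] [476.4  11.6  75.7]
73 10.63 [-0.5  1.1 -2.7] [0.02 0.17 0.  ] [476.5  11.5  72.8]
71 10.88 [ 0.  -0.1 -2. ] [ 0.07  0.14 -0.  ] [476.6  11.5  70.9]
69.8 11.13 [ 0.2  0.4 -2.8] [0.   0.18 0.03] [476.6  11.5  69.7]
```

```bash
sleep 1
```

```text
(no output)
```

View pics/side3z.png

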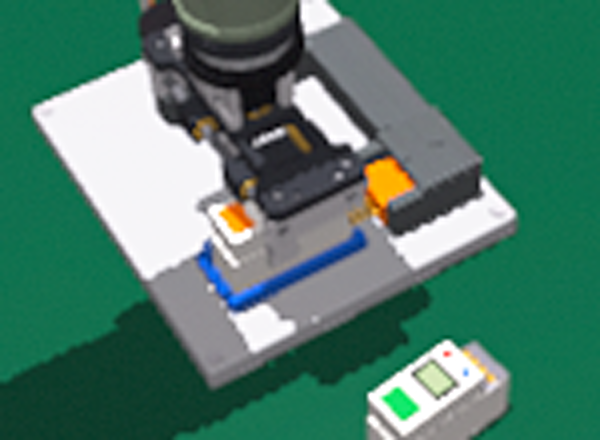

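Run:
```python
from h import *
for z in (69.2,68.6,68,67.4,66.8):
    arm.move_linear([476.7,11.5,z],speed=30); s=arm.get_state(); print(z,round(s["time_s"],2),np.round(s["force"],1),np.round(s["tcp_pos"],1))
    if s["force"][2]>2: break
arm.gripper_to(62); s=arm.get_state(); print(round(s["time_s"],2),np.round(s["force"],1),s["width"])
arm.move_linear([476.7,11.5,170],speed=150)
arm.gripper_to(0)
arm.move_ptp([520.5,171.3,165],R(-8.3,-1)); arm.hold(.2)
s=arm.get_state(); print(round(s["time_s"],2),np.round(s["force"],1),s["width"],np.round(s["tcp_pos"],1))
for n in("side","top"):
    im,d=arm.read_camera(n); cv2.imwrite(f"pics/{n}4.png",im); np.save(f"pics/{n}4.npy",d)
    x0,y0,x1,y1=(150,140,300,260) if n=="side" else (140,160,290,280)
    cv2.imwrite(f"pics/{n}4z.png",cv2.resize(im[y0:y1,x0:x1],None,fx=4,fy=4,interpolation=cv2.INTER_CUBIC))
    P=cloud(n,d);q=P[(abs(P[...,0]-477)<35)&(abs(P[...,1]-10)<25)&(P[...,2]>70)&(P[...,2]<110)]
    print(n,len(q),np.percentile(q[:,2],[5,50,95]).round(1),cv2.minAreaRect(q[:,:2].astype(np.float32)) if len(q)>3 else 0)
    if len(q)>20:
        A=np.c_[q[:,:2]-q[:,:2].mean(0),np.ones(len(q))]; print("plane",np.linalg.lstsq(A,q[:,2],rcond=None)[0])
```

```text
69.2 11.43 [ 0.7  0.  -1.7] [477.   11.5  69.4]
68.6 11.68 [-3.   0.5  4.5] [477.   11.5  69.4]
12.29 [1.4 0.3 0.1] 61.77157240734898
15.03 [-1.  -0.4 -0.7] 0.47633104769257445 [520.5 169.7 165.1]
side 323 [72.2 81.9 84.7] ((476.5261535644531, 12.821860313415527), (39.69123077392578, 66.07283020019531), 82.98963928222656)
plane [3.57693241e-02 1.16015633e-01 8.09742651e+01]
top 377 [79.3 82.3 85.1] ((476.99700927734375, 10.391902923583984), (35.989166259765625, 65.58863067626953), 81.64640808105469)
plane [-3.79846273e-03  1.60043208e-03  8.22349891e+01]
```

```bash
sleep 1
```

```text
(no output)
```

View pics/side4z.png

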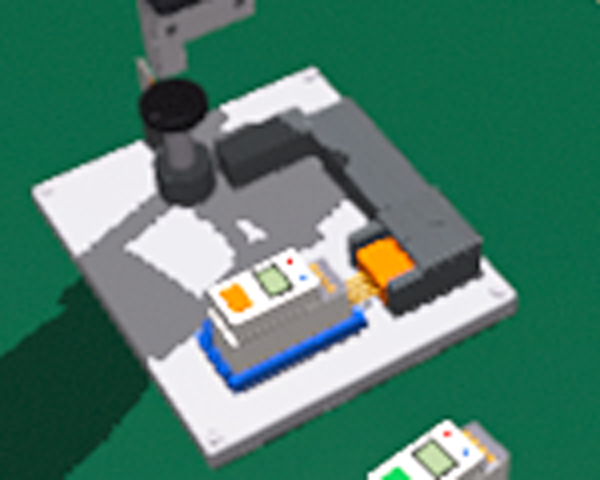

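View pics/top4z.png

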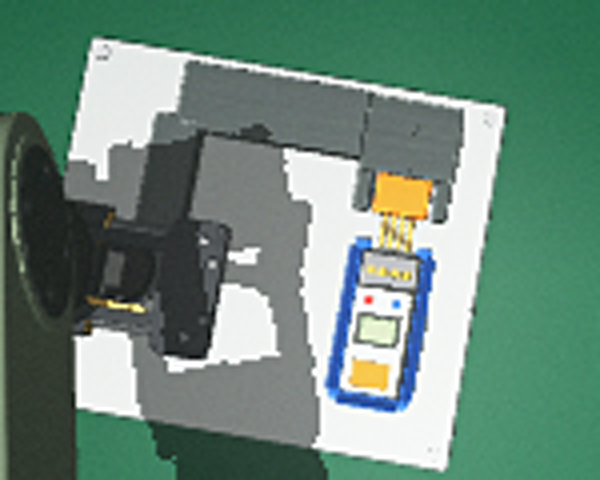

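Run:
```python
from h import *
for z in (145,138,133,128,123,118,115,113):
    arm.move_linear([520.5,171.5,z],speed=40); s=arm.get_state(); print(z,round(s["time_s"],2),np.round(s["force"],1),np.round(s["tcp_pos"],1))
    if s["force"][2]>25: print("stop");break
arm.hold(.3)
s=arm.get_state(); print(round(s["time_s"],2),np.round(s["force"],1),np.round(s["tcp_pos"],1),s["width"])
for n in("side","top"):
    im,d=arm.read_camera(n); cv2.imwrite(f"pics/{n}5.png",im); np.save(f"pics/{n}5.npy",d)
    x0,y0,x1,y1=(150,130,300,250) if n=="side" else (140,160,290,280)
    cv2.imwrite(f"pics/{n}5z.png",cv2.resize(im[y0:y1,x0:x1],None,fx=5,fy=5,interpolation=cv2.INTER_CUBIC))
    P=cloud(n,d);q=P[(abs(P[...,0]-477)<35)&(abs(P[...,1]-10)<25)&(P[...,2]>76)&(P[...,2]<110)]
    print(n,len(q),np.percentile(q[:,2],[5,50,95]).round(1),cv2.minAreaRect(q[:,:2].astype(np.float32)) if len(q)>3 else 0)
```

```text
145 15.78 [1.2 0.4 0.2] [520.4 171.6 144.8]
138 16.11 [-0.5 -0.1  1.3] [520.9 171.6 138.3]
133 16.38 [-0.5  0.   4.6] [521.  171.6 133.4]
128 16.66 [0.1 0.4 5.3] [521.  171.6 128.6]
123 16.93 [-1.3  0.5  8.5] [521.1 171.6 124.1]
118 17.21 [-1.7  0.2  9.8] [521.1 171.6 119.4]
115 17.46 [-1.9 -0.2 10.5] [521.  171.6 116.6]
113 17.71 [-2.5 -0.1 11.7] [521.1 171.6 114.8]
18.01 [-3.1 -1.6 11.2] [521.1 171.6 114.9] 0.5909946792701215
side 273 [78.8 82.3 85.2] ((474.8479309082031, 13.326348304748535), (37.82113265991211, 65.79521179199219), 81.67313385009766)
top 374 [79.4 82.2 84.9] ((474.1505126953125, 10.850115776062012), (35.85271072387695, 65.9573974609375), 81.16785430908203)
```

```bash
sleep 1
```

```text
(no output)
```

View pics/side5z.png

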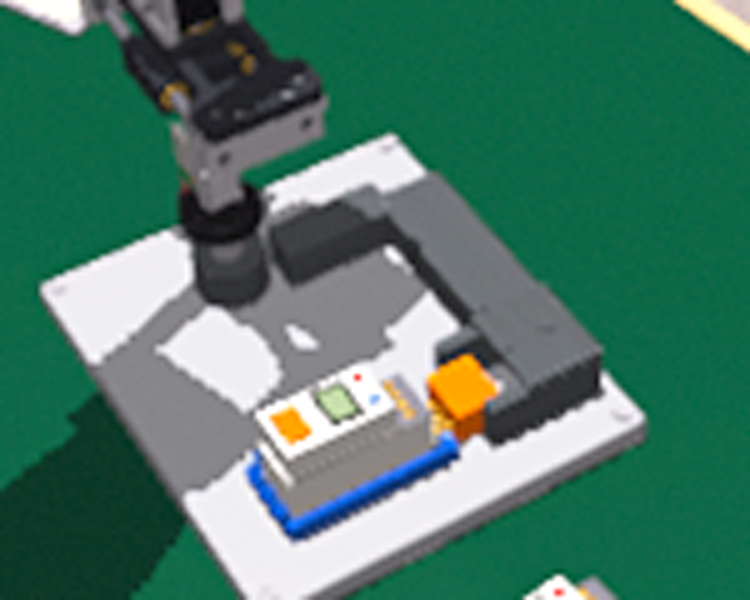

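View pics/top5z.png

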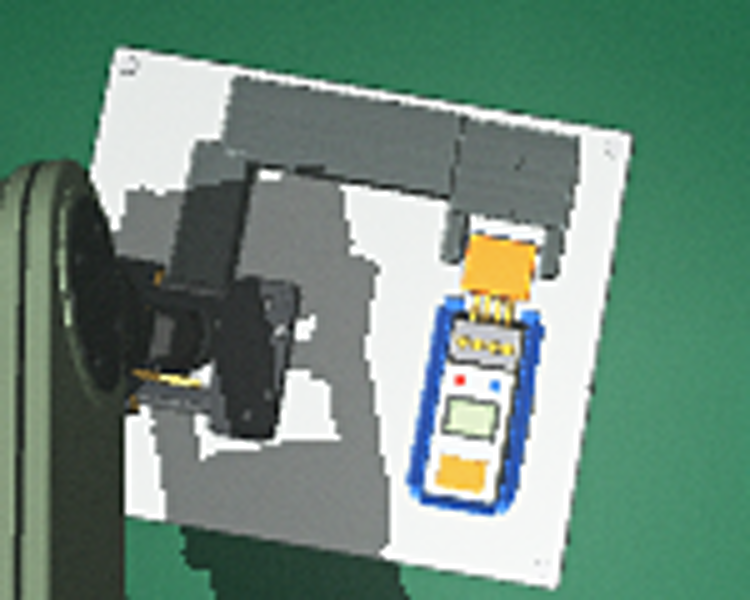

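Run:
```python
from h import *
arm.move_linear([520.5,171.5,111.2],speed=20);arm.hold(.5)
for _ in range(3):
    s=arm.get_state(); print(round(s["time_s"],2),np.round(s["force"],1),np.round(s["tcp_pos"],1));arm.hold(.2)
im,d=arm.read_camera("side");P=cloud("side",d);hsv=cv2.cvtColor(im,cv2.COLOR_BGR2HSV)
cv2.imwrite("pics/side6z.png",cv2.resize(im[140:220,160:240],None,fx=7,fy=7,interpolation=cv2.INTER_CUBIC))
m=(hsv[...,2]<60)&(np.hypot(P[...,0]-520,P[...,1]-173)<27)&(P[...,2]>75)&(P[...,2]<105)
print("knob z",m.sum(),np.percentile(P[m][:,2],[5,25,50,75,95]).round(1))
d0=np.load("pics/side0.npy");P0=cloud("side",d0);h0=cv2.cvtColor(cv2.imread("pics/side0.png"),cv2.COLOR_BGR2HSV)
m0=(h0[...,2]<60)&(np.hypot(P0[...,0]-520,P0[...,1]-173)<27)&(P0[...,2]>100)&(P0[...,2]<130)
print("knob z at rest",np.percentile(P0[m0][:,2],[5,25,50,75,95]).round(1))
# neighbours unchanged
mm=(P[...,2]>57)&(P[...,2]<75)&(P[...,1]<-60)&(P[...,0]<640)&(d>0)
N,L,S,C=cv2.connectedComponentsWithStats(mm.astype(np.uint8))
for i in range(1,N):
    if S[i,4]>30: print("tested",cv2.minAreaRect(P[L==i][:,:2].astype(np.float32)))
print([np.round(r["xyz"],1) for r in arm.find_in("side","driver")])
```

```text
18.86 [-2.7 -1.6 11.7] [521.1 171.6 113.2]
19.06 [-3.4 -0.4 12.3] [521.1 171.6 113.2]
19.26 [-3.  -0.9 12.4] [521.1 171.6 113.2]
knob z 122 [78.  83.7 86.9 88.6 90.3]
knob z at rest [105.  110.7 112.4 113.9 115.3]
tested ((472.99395751953125, -155.9027557373047), (37.39892578125, 68.32830810546875), 88.71788787841797)
tested ((564.97900390625, -347.0716247558594), (36.9105110168457, 67.15718078613281), 79.8162841796875)
[array([ 739. , -239.9,   24.7])]
```

```bash
sleep 1
```

```text
(no output)
```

View pics/side6z.png

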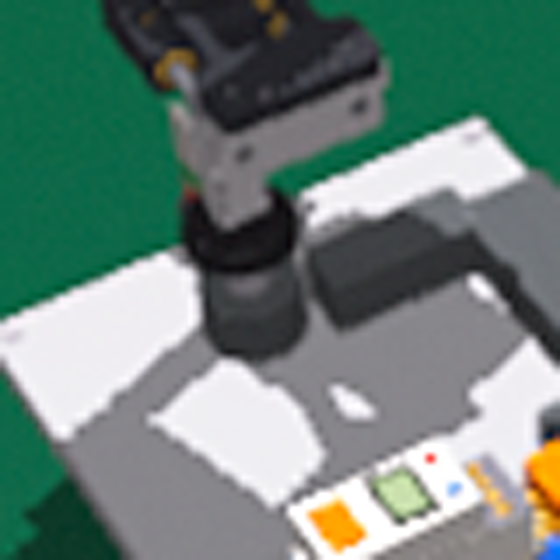

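```bash
python3 -c "
from bench import arm
print(arm.hand_in(), arm.get_state()['tcp_pos'])"
```

```text
the job is handed in; nothing more can be done
the job is handed in; nothing more can be done
```

The orange-stickered meter is seated in the blue nest with its terminals towards the probes and released. I handed the job in at about 19.5 s, with the closed fingertips still holding the knob down in the green.

- **Meter seating:** after release, its top was level at 82.2 mm, where 82 mm means fully down. Pressing the knob slid it about 3 mm back, and in the top view the pins reach its terminal end.
- **Knob:** travel was about 24.8 mm from the fingertip height and about 25.5 mm from the depth image, near the middle of the 20–30 mm green zone. The push was steady at about 12 N, with about 3 N sideways.
- **Not confirmed by eye:** the gripper and knob hid the pointer, so I worked out that it was in the green from the travel and the force and did not read it on the scale.
- **Left alone:** the two green-stickered meters measured within about 1 mm of where they started. The screwdriver was within about 4 mm, which is the accuracy of its detector.
- **Disagreement between cameras:** the side and top views differed by about 2 mm in y. I removed that by comparing each with the held meter.
- **After hand-in:** the final position readback returned only the hand-in message, so I have no reading from after that point.

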